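# Fetch the label press roller from behind the jars

### The arm

A 6-joint arm with a two-finger parallel gripper is mounted at the origin on the work surface. World frame = base frame: x ahead of the robot, y to its left, z up, the work surface at z = 0. Lengths are in m, angles in rad, forces in N, time in s.
With the tool pointing down it reaches from about 0.375 to 0.975 m from the base axis. Payload 3.8 kg.
Tool frame: the origin (TCP) lies midway between the tips of the shut fingers; the grasp point (between the pads) lies 19 mm behind it; z points along the fingers, y is the line along which they close (so a half turn about z gives the same grasp; the last joint's range is limited). The gripper opens to 85 mm and grips with 20 to 120 N. Pads are 22 mm wide; open, the fingers measure 114 mm over their backs; the gripper's body (76 mm by 85 mm) begins 54 mm behind the grasp point. The pads swing forward as they close: fully open they stand 13 mm farther back than shut.
Start: joints at [-1.147, 0.264, 1.604, -0, 1.274, -0.037], TCP at [0.3, -0.605, 0.231] pointing down, gripper open.
Joint ranges: [-2.63, 2.63], [-0.94, 2.18], [0.31, 2.57], [-1.31, 4.45], [0, 2.66], [-2.55, 2.55]. Speed limits (rad/s): [2.57, 2.57, 3.14, 3.14, 3.14, 3.14].

### API

Orientations are given as a rotation vector (axis times angle).
In Python, from workcell import read_state, vision, ticket gives the robot as it stands. The module is installed in compiled form; this text tells all that it offers.
- The arm moves only by the tool jog_arm, never from a script. Its arguments are lists of equal length, an entry for each row: "turn": the turn, a rotation vector about the tool's x, y, z in rad, a list of three; "delta_pos": the shift along the tool's x, y, z in m, a list of three; "gripper": the finger opening in m, from 0 to 0.0854. In form: {"turn": [[rx, ry, rz], ...], "delta_pos": [[dx, dy, dz], ...], "gripper": [gripper, ...]}. A call has 1 to 20 rows; each row shifts and turns the commanded pose from where the row before left it, along the tool's axes as they then stand; what a row does not reach is not made up. A row lasts 1/12 s, in which the tool goes at most 41.7 mm and 7.16 degrees, less where a joint would pass 70% of its speed; a pose out of reach is approached as far as the arm can. A call with a gripper value outside its range is refused whole. The fingers move at their own pace and stop on an object; "grip_force" is the grip in N (left out, the last holds). Time passes only in rows, so rows that do not move let the fingers close. It gives the time, the measured TCP pose, the force, the opening and the grip force at its end, in the units of the state.
- read_state(): the state, without advancing time (a new reading comes with each control period).
- vision.read_camera(name): name is "scene" or "top" or "wrist"; returns the picture (420x560x3 uint8, red, green, blue); there is no depth.
- vision.calibration(name): a dict with "vfov" (degrees; the focal length in pixels is half the picture's height over the tangent of half this angle, whatever the lens; pixels are square), "cx", "cy" (the principal point, pixels), "R" (3x3) and "t" (3): a world point X has camera coordinates R X + t; the wrist camera has in their place "mount" (4x4, takes a point from camera to tool coordinates, whose origin is the TCP and whose axes are the flange's). Camera axes: x right, y down, z forward; pixel columns grow to the right and rows downward; lengths in m; the calibration is good to about 2 mm. A picture is of the moment at which its call begins: read the wrist's pose just before it. calibration takes no time and is no camera call.
- ticket.finish_job(): hands the job in; it is judged then, once.
The state is a dict: "time": time; "q": joint angles; "joint_vel": joint speeds; "joint_torque": joint torques, N m; "tool_pos": TCP position; "tcp_rot": TCP orientation; "wrist_force": force on the tool from outside, world axes, zero at the start; "torque": the same for the moment, N m; "width": opening from 0.0 (shut) to 1.0 (fully open); "grip_force": force on a finger pad.
Only numpy, scipy, OpenCV 4.12 (cv2) and the standard library are available. Lean on these libraries where they do the work, as an engineer would, in place of code of your own. Each camera call takes 0.05 s, during which the arm holds its last target. There are 200 camera calls.

### The job

The press roller of the labelling stand lies in its rest on the white board, hemmed in by a short and a tall jar. First stand both jars aside in the white tray, next lay the roller in the two notches of the labelling stand, and only then put each jar back on the very pad on which it stood at the start. The jars are glass: keep them upright and set them down gently, never letting them drop.

Things in the scene. Friction and masses are not known exactly. Their poses are not given: they have to be found in the camera images.
- board: Fixed white board 170 (x) x 190 (y) x 8 mm; origin: centre of underside. Grey uprights (12 mm thick, 42 mm wide, 49 mm high) at x = +-62 mm have upward V notches for the roller's axles; it rests along board x, axis 40 mm above the table. Flat dark pads, 66 mm across, level with the board's top, at y = +-55 mm, x = 0; a jar starts on each. A small loose spare lid near a corner is no matter.
- stand: Labelling stand, fixed: aluminium plate 190 (x) x 120 (y) x 10 mm; origin: centre of underside. Uprights at x = +-62 mm (12 mm thick, 112 mm free between) have 90 degree V notches, 36 mm wide at the mouth, 68 mm high there. Laid in, the roller lies along stand x, centred, axis 60 mm above the table. Two thin fixed rubber rods along x at y = +-40 mm, top at 26 mm.
- tray: Open white plastic tray, 220 mm (x) by 140 mm (y) outside, walls 4 mm thick and 24 mm high, floor 4 mm thick, empty, fixed to the table; room for both jars side by side along its x axis, clear of the walls. Origin: centre of its underside.
- short_jar: Short, wide closed glass jar with white lid and plain paper band, a straight cylinder 60 mm in diameter (lid too) and 65 mm tall, about 0.2 kg. Origin: centre of its underside; z points up the jar. Starts on one of the board's two pads (which one varies).
- tall_jar: Tall, slimmer closed glass jar with white lid and plain paper band, a straight cylinder 48 mm in diameter (lid too) and 100 mm tall, about 0.3 kg. Origin: centre of its underside; z points up the jar. Starts on the other pad of the board.
- roller: Press roller: dark rubber sleeve 30 mm in diameter and 88 mm long, with a bare steel axle 14 mm in diameter standing out 30 mm at each end (148 mm over all), about 0.25 kg. Origin: the middle of its axis; its x axis runs along the roller, and it may be turned any way about it. Both ends are alike. Starts in the notches of the board.
There are look-alikes about, which are no part of the job. Several things have the shape of the roller; the one meant has the colours described above.

How it is judged:
On the way, in this order (a step that is already met when the one before it is completed fails the run):
1. both jars stand upright and released in the tray, the roller still in its rest on the board (x of short_jar in the frame of tray between -0.082 and 0.082 m and y of short_jar in the frame of tray between -0.042 and 0.042 m and z of short_jar in the frame of tray between -0.004 and 0.012 m and angle between each of short_jar, tall_jar's own z axis and vertical below 0.12 rad and contact force between the fingers and short_jar below 0.2 N and linear speed of each of short_jar, tall_jar below 0.02 m/s and x of tall_jar in the frame of tray between -0.082 and 0.082 m and y of tall_jar in the frame of tray between -0.042 and 0.042 m and z of tall_jar in the frame of tray between -0.004 and 0.012 m and contact force between the fingers and tall_jar below 0.2 N and distance of roller from where it was at the start of the episode below 0.02 m), for 0.2 s.
2. the roller lies in the notches of the stand, released, while both jars still stand in the tray (x of roller in the frame of stand between -0.014 and 0.014 m and y of roller in the frame of stand between -0.006 and 0.006 m and z of roller in the frame of stand between 0.054 and 0.066 m and angle between the x axis of roller and the x axis of stand, either way round below 0.1 rad and contact force between the fingers and roller below 0.2 N and linear speed of roller below 0.02 m/s and x of short_jar in the frame of tray between -0.082 and 0.082 m and y of short_jar in the frame of tray between -0.042 and 0.042 m and z of short_jar in the frame of tray between -0.004 and 0.012 m and angle between each of short_jar, tall_jar's own z axis and vertical below 0.12 rad and x of tall_jar in the frame of tray between -0.082 and 0.082 m and y of tall_jar in the frame of tray between -0.042 and 0.042 m and z of tall_jar in the frame of tray between -0.004 and 0.012 m), for 0.2 s.
At the end, for the whole second after the job is handed in: The roller lies in both notches of the stand (within 14 mm along, 6 mm across and 6 mm in height of its seat, within 0.1 rad of the stand's x axis), and each jar stands upright within 15 mm of where it itself stood at the start; all released and at rest (x of roller in the frame of stand between -0.014 and 0.014 m and y of roller in the frame of stand between -0.006 and 0.006 m and z of roller in the frame of stand between 0.054 and 0.066 m and angle between the x axis of roller and the x axis of stand, either way round below 0.1 rad and linear speed of each of roller, short_jar, tall_jar below 0.02 m/s and distance of each of short_jar, tall_jar from where it was at the start of the episode below 0.015 m and angle between each of short_jar, tall_jar's own z axis and vertical below 0.12 rad); the robot touches nothing.
It fails at once if a jar is tipped (more than 30 degrees from upright) (angle between any of short_jar, tall_jar's own z axis and vertical above 0.52 rad).
It fails at once if a jar is let fall (free of the fingers and faster than 0.5 m/s, a drop of about 13 mm) ((linear speed of short_jar above 0.5 m/s and contact force between the fingers and short_jar below 0.2 N) or (linear speed of tall_jar above 0.5 m/s and contact force between the fingers and tall_jar below 0.2 N)).
It also fails if it takes over 136 s, if anything falls off the work surface, if the arm or the gripper's body presses on something with over 40 N, if the wrist force passes 120 N, or if a joint passes its speed limit or range.

## Working session

There is one attempt and no reset: what is moved stays moved. The work goes in short steps, Python scripts to look and compute and a tool call to move; the robot and the scene stay as the last step left them, time stands still between calls to the robot, and variables do not carry over. Pictures are saved under pics/ and viewed, at most 14 in all, crops included, and the job is handed in when it is done.

Besides the shell and the picture viewer there is one more tool, called after "Call:" as a command line: name --argument value ..., lists and objects as JSON in quotes. jog_arm: Moves the arm, as the interface text tells. Its arguments: {"type":"object","properties":{"turn":{"type":"array","items":{"type":"array","items":{"type":"number"}}},"delta_pos":{"type":"array","items":{"type":"array","items":{"type":"number"}}},"gripper":{"type":"array","items":{"type":"number"}},"grip_force":{"type":"number"}},"required":["turn","delta_pos","gripper"]}

```bash
mkdir -p pics; cat > h.py <<'E'
import numpy as np, cv2
from scipy.spatial.transform import Rotation as Ro
from workcell import read_state, vision, ticket
def snap(n,f):
    s=read_state(); im=vision.read_camera(n); cv2.imwrite('pics/'+f+'.png',im[:,:,::-1]); return s,im
def ray(n,u,v,s=None):
    c=vision.calibration(n); f=210/np.tan(np.radians(c['vfov'])/2)
    d=np.array([(u-c['cx'])/f,(v-c['cy'])/f,1.])
    if n=='wrist':
        M=np.array(c['mount']); R=Ro.from_rotvec(s['tcp_rot']).as_matrix()
        return R@M[:3,3]+s['tool_pos'], R@(M[:3,:3]@d)
    R=np.array(c['R']); return -R.T@np.array(c['t']), R.T@d
def at(n,u,v,z,s=None):
    o,d=ray(n,u,v,s); return (o+d*(z-o[2])/d[2]).round(4)
E
python3 - <<'E'
from h import *
s,_=snap('top','top'); snap('scene','scene'); print(s)
for n in('top','scene','wrist'):print(vision.calibration(n))
E
```

```text
{'time': 0.0, 'q': array([-1.14689335e+00,  2.64778420e-01,  1.60539080e+00, -2.75100211e-05,
        1.27373825e+00, -3.68742243e-02]), 'joint_vel': array([ 9.12831512e-06, -4.11346030e-04,  4.56739816e-05, -5.96812645e-04,
       -6.72458012e-04, -1.80775088e-04]), 'joint_torque': array([ 3.13389166e-03, -5.15110123e+01, -3.67307997e+01,  5.01165607e-05,
        1.28506144e-02,  4.94516871e-05]), 'tool_pos': array([ 0.29983045, -0.603912  ,  0.22993596]), 'tcp_rot': array([-3.05637500e+00, -7.16895892e-01,  7.39254652e-04]), 'wrist_force': array([ 0.36807471, -0.05348588, -0.60097952]), 'torque': array([ 0.00734369, -0.03171526,  0.04528935]), 'grip_force': 0.0, 'width': 1.0004868060463117}
{'vfov': 50.79393736305693, 'cx': 275.1357852410204, 'cy': 203.42611093786655, 'R': array([[-0.02349329, -0.99948403, -0.02190314],
       [-0.98559645,  0.02682598, -0.16697305],
       [ 0.16747447,  0.01766491, -0.98571814]]), 't': array([0.01699494, 0.47773887, 0.87640102])}
{'vfov': 55.13932559241709, 'cx': 287.4006828333905, 'cy': 204.81304618132913, 'R': array([[-0.6750784 ,  0.73768295, -0.00964455],
       [ 0.51660404,  0.46334805, -0.72002003],
       [-0.52667772, -0.49105238, -0.69388626]]), 't': array([ 0.32296994, -0.1987453 ,  1.23936138])}
{'vfov': 69.54194587428843, 'cx': 281.9165200638732, 'cy': 208.7076347244926, 'mount': array([[-3.11287805e-04, -9.61948518e-01, -2.73230585e-01,
         6.83290265e-02],
       [ 9.99999950e-01, -3.15440963e-04, -2.87296604e-05,
        -1.60775502e-04],
       [-5.85516648e-05, -2.73230580e-01,  9.61948568e-01,
        -1.42968890e-01],
       [ 0.00000000e+00,  0.00000000e+00,  0.00000000e+00,
         1.00000000e+00]])}
```

View pics/top.png

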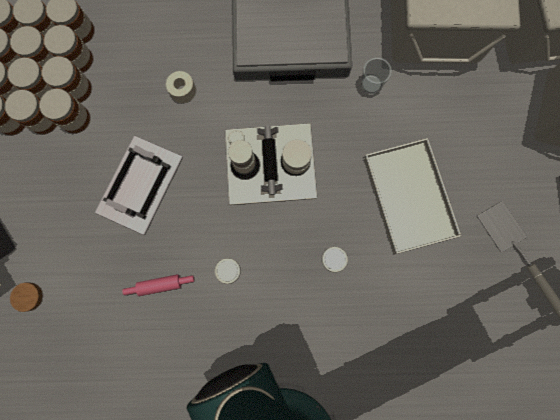

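View pics/scene.png

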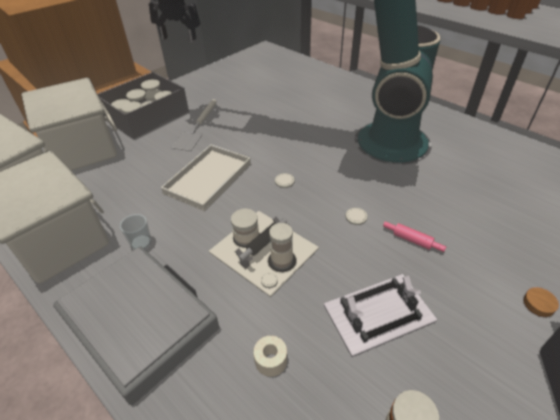

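The top view (up = +x, left = +y) shows the board at about (270,163), with the tall jar to its left and the short jar to its right. The stand is at (140,185), the tray at (412,196), and a red decoy roller at (158,285). I'll enlarge this to read positions.

```bash
python3 - <<'E'
import cv2
a=cv2.imread('pics/top.png')
cv2.imwrite('pics/c1.png',cv2.resize(a[112:212,85:325],None,fx=3.3,fy=3.3,interpolation=cv2.INTER_CUBIC))
E
```

```text
(no output)
```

View pics/c1.png

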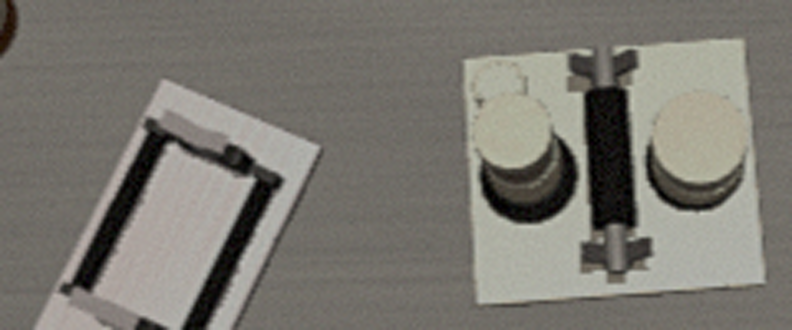

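```bash
python3 - <<'E'
from h import *
C=lambda x,y,z: at('top',85+x/3.3,112+y/3.3,z)
def rep(n,P):
    P=np.array(P); print(n,P.tolist(),'mean',P.mean(0), 'edges',[np.linalg.norm(P[i]-P[i-1]).round(3) for i in range(4)])
rep('board',[C(463,60,.008),C(745,40,.008),C(765,284,.008),C(478,305,.008)])
rep('stand',[at('top',u,v,.01) for u,v in[(135,137),(182,155),(145,234),(96,212)]])
rep('tray',[at('top',u,v,.024) for u,v in[(365,157),(428,139),(460,236),(396,252)]])
print('tall',C(515,132,.108),'short',C(698,138,.073))
print('roller ends',C(602,46,.04),C(617,283,.04), 'sleeve',C(606,88,.045),C(614,228,.045))
E
```

```text
board [[0.651, 0.1119, 0.008], [0.6591, -0.0774, 0.008], [0.4928, -0.0843, 0.008], [0.484, 0.1029, 0.008]] mean [0.571725 0.013275 0.008   ] edges [np.float64(0.167), np.float64(0.189), np.float64(0.166), np.float64(0.187)]
stand [[0.6408, 0.3122, 0.01], [0.5964, 0.2071, 0.01], [0.4247, 0.2843, 0.01], [0.4749, 0.3918, 0.01]] mean [0.5342  0.29885 0.01   ] edges [np.float64(0.184), np.float64(0.114), np.float64(0.188), np.float64(0.119)]
tray [[0.5762, -0.1893, 0.024], [0.6121, -0.3262, 0.024], [0.4022, -0.375, 0.024], [0.3726, -0.2413, 0.024]] mean [ 0.490775 -0.28295   0.024   ] edges [np.float64(0.21), np.float64(0.142), np.float64(0.215), np.float64(0.137)]
tall [0.5705 0.068  0.108 ] short [ 0.5736 -0.0416  0.073 ]
roller ends [0.6465 0.0174 0.04  ] [0.4902 0.0112 0.04  ] sleeve [0.6165 0.0153 0.045 ] [0.5246 0.0122 0.045 ]
```

```bash
cat >> h.py <<'E'
def goal(psi):
    a=psi/2; n=np.array([np.cos(a),np.sin(a),0]); return 2*np.outer(n,n)-np.eye(3)
def plan(x,y,z,psi):
    s=read_state(); R=Ro.from_rotvec(s['tcp_rot']).as_matrix(); G=goal(psi)
    t=Ro.from_matrix(R.T@G).as_rotvec(); d=np.array([x,y,z])-s['tool_pos']
    print('t',round(s['time'],2),'pos',s['tool_pos'].round(4),'turn',t.round(4),'then shift',(G.T@d).round(4))
E
python3 -c "
from h import *
plan(.574,-.042,.2,1.617)"
```

```text
t 0.1 pos [ 0.2999 -0.604   0.2301] turn [-0.0018 -0.0013 -1.1562] then shift [0.5487 0.2998 0.0301]
```

Call:
jog_arm --turn '[[0, 0, -0.1156], [0, 0, -0.1156], [0, 0, -0.1156], [0, 0, -0.1156], [0, 0, -0.1156], [0, 0, -0.1156], [0, 0, -0.1156], [0, 0, -0.1156], [0, 0, -0.1156], [0, 0, -0.1156]]' --delta_pos '[[0, 0, 0], [0, 0, 0], [0, 0, 0], [0, 0, 0], [0, 0, 0], [0, 0, 0], [0, 0, 0], [0, 0, 0], [0, 0, 0], [0, 0, 0]]' --gripper '[0.0854, 0.0854, 0.0854, 0.0854, 0.0854, 0.0854, 0.0854, 0.0854, 0.0854, 0.0854]'

```text
time: 0.93
tool_pos: [0.3, -0.6042, 0.2305]
tcp_rot: [-2.162, -2.277, -0.001]
wrist_force: [0.3, -0.1, -0.8]
width: 1.002
grip_force: 0.0
```

Call:
jog_arm --turn '[[0, 0, 0], [0, 0, 0], [0, 0, 0], [0, 0, 0], [0, 0, 0], [0, 0, 0], [0, 0, 0], [0, 0, 0], [0, 0, 0], [0, 0, 0], [0, 0, 0], [0, 0, 0], [0, 0, 0], [0, 0, 0], [0, 0, 0], [0, 0, 0], [0, 0, 0], [0, 0, 0], [0, 0, 0], [0, 0, 0]]' --delta_pos '[[0.0305, 0.0167, 0], [0.0305, 0.0167, 0], [0.0305, 0.0167, 0], [0.0305, 0.0167, 0], [0.0305, 0.0167, 0], [0.0305, 0.0167, 0], [0.0305, 0.0167, 0], [0.0305, 0.0167, 0], [0.0305, 0.0167, 0], [0.0305, 0.0167, 0], [0.0305, 0.0167, 0], [0.0305, 0.0167, 0], [0.0305, 0.0167, 0], [0.0305, 0.0167, 0], [0.0305, 0.0167, 0], [0.0305, 0.0167, 0], [0.0305, 0.0167, 0.01], [0.0305, 0.0167, 0.02], [0, 0, 0], [0, 0, 0]]' --gripper '[0.0854, 0.0854, 0.0854, 0.0854, 0.0854, 0.0854, 0.0854, 0.0854, 0.0854, 0.0854, 0.0854, 0.0854, 0.0854, 0.0854, 0.0854, 0.0854, 0.0854, 0.0854, 0.0854, 0.0854]'

```text
time: 2.6
tool_pos: [0.5741, -0.0406, 0.199]
tcp_rot: [-2.163, -2.273, 0.004]
wrist_force: [-0.1, -0.2, -0.4]
width: 0.998
grip_force: 0.0
```

```bash
python3 -c "
from h import *
s,_=snap('wrist','w1'); plan(.574,-.042,.05,1.617)
c=vision.calibration('wrist')
for X in [(.574,-.042,.073),(.569,.068,.108)]:
    M=np.array(c['mount']);R=Ro.from_rotvec(s['tcp_rot']).as_matrix()
    p=M[:3,:3].T@(R.T@(np.array(X)-s['tool_pos'])-M[:3,3]);f=210/np.tan(np.radians(c['vfov'])/2);print(f*p[:2]/p[2]+[c['cx'],c['cy']],f*.03/p[2])
"
```

```text
t 2.65 pos [ 0.5744 -0.0419  0.2001] turn [-0.0027  0.0002  0.0018] then shift [-1.000e-04 -4.000e-04  1.501e-01]
[283.4146004  202.55085113] 32.63904152686738
[284.22209876  64.67155255] 42.33831427661678
```

View pics/w1.png

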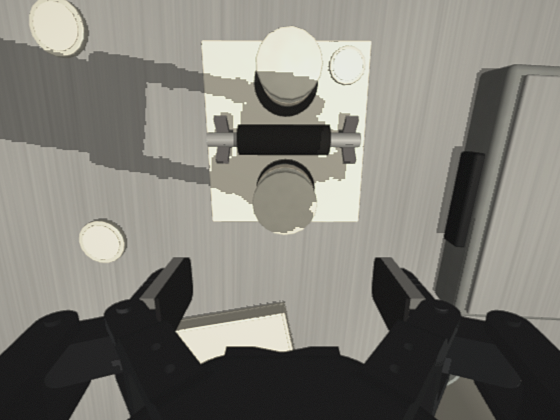

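Image shows the short lid at (285,201) and the tall lid at (288,62), both within 3 mm of my estimate. I'll descend on the short jar and grip it.

Call:
jog_arm --turn '[[0, 0, 0], [0, 0, 0], [0, 0, 0], [0, 0, 0], [0, 0, 0], [0, 0, 0], [0, 0, 0], [0, 0, 0], [0, 0, 0], [0, 0, 0], [0, 0, 0], [0, 0, 0], [0, 0, 0], [0, 0, 0], [0, 0, 0], [0, 0, 0], [0, 0, 0], [0, 0, 0]]' --delta_pos '[[0.001, 0.0005, 0.021], [0, 0, 0.021], [0, 0, 0.021], [0, 0, 0.021], [0, 0, 0.021], [0, 0, 0.021], [0, 0, 0.021], [0, 0, 0.021], [0, 0, 0], [0, 0, 0], [0, 0, 0], [0, 0, 0], [0, 0, 0], [0, 0, 0], [0, 0, 0], [0, 0, 0], [0, 0, 0], [0, 0, 0]]' --gripper '[0.0854, 0.0854, 0.0854, 0.0854, 0.0854, 0.0854, 0.0854, 0.0854, 0.0854, 0.0854, 0.07, 0.065, 0.055, 0.05, 0.05, 0.05, 0.05, 0.05]' --grip_force 35

```text
time: 4.15
tool_pos: [0.5772, -0.0419, 0.0357]
tcp_rot: [2.167, 2.27, 0.002]
wrist_force: [-1.2, -2.0, 5.7]
width: 0.695
grip_force: 38.6
```

```bash
python3 -c "
from h import *
plan(.575,-.041,.112,.238)
c,s=np.cos(.238),np.sin(.238)
for k in(-.045,.045): print(.491+k*c,-.283+k*s)"
```

```text
t 4.15 pos [ 0.5772 -0.0419  0.0357] turn [ 3.6000e-03 -1.1000e-03  1.3792e+00] then shift [-0.0019 -0.0014 -0.0763]
0.44726848532993096 -0.2936091764365354
0.534731514670069 -0.27239082356346456
```

Call:
jog_arm --turn '[[0, 0, 0], [0, 0, 0], [0, 0, 0], [0, 0, 0], [0, 0, 0], [0, 0, 0], [0, 0, 0], [0, 0, 0.1149], [0, 0, 0.1149], [0, 0, 0.1149], [0, 0, 0.1149], [0, 0, 0.1149], [0, 0, 0.1149], [0, 0, 0.1149], [0, 0, 0.1149], [0, 0, 0.1149], [0, 0, 0.1149], [0, 0, 0.1149], [0, 0, 0.1149]]' --delta_pos '[[0, 0, -0.005], [0, 0, -0.01], [0, 0, -0.015], [0, 0, -0.015], [0, 0, -0.015], [0, 0, -0.015], [0, 0, -0.005], [0, 0, 0], [0, 0, 0], [0, 0, 0], [0, 0, 0], [0, 0, 0], [0, 0, 0], [0, 0, 0], [0, 0, 0], [0, 0, 0], [0, 0, 0], [0, 0, 0], [0, 0, 0]]' --gripper '[0.05, 0.05, 0.05, 0.05, 0.05, 0.05, 0.05, 0.05, 0.05, 0.05, 0.05, 0.05, 0.05, 0.05, 0.05, 0.05, 0.05, 0.05, 0.05]'

```text
time: 5.73
tool_pos: [0.5752, -0.0411, 0.113]
tcp_rot: [-3.12, -0.364, 0.001]
wrist_force: [0.2, 0.4, -2.5]
width: 0.691
grip_force: 38.3
```

Call:
jog_arm --turn '[[0, 0, 0], [0, 0, 0], [0, 0, 0], [0, 0, 0], [0, 0, 0], [0, 0, 0], [0, 0, 0], [0, 0, 0], [0, 0, 0], [0, 0, 0], [0, 0, 0], [0, 0, 0]]' --delta_pos '[[-0.0052, 0.012, 0], [-0.0104, 0.0239, 0], [-0.0104, 0.0239, 0], [-0.0104, 0.0239, 0], [-0.0104, 0.0239, 0], [-0.0104, 0.0239, 0], [-0.0104, 0.0239, 0], [-0.0104, 0.0239, 0], [-0.0104, 0.0239, 0], [-0.0052, 0.012, 0], [0, 0, 0], [0, 0, 0]]' --gripper '[0.05, 0.05, 0.05, 0.05, 0.05, 0.05, 0.05, 0.05, 0.05, 0.05, 0.05, 0.05]'

```text
time: 6.73
tool_pos: [0.5349, -0.273, 0.113]
tcp_rot: [-3.119, -0.372, 0.0]
wrist_force: [0.7, 0.6, -2.2]
width: 0.692
grip_force: 38.6
```

```bash
python3 -c "
from h import *
snap('wrist','w2');plan(.5347,-.2724,.03,.238)"
```

```text
t 6.78 pos [ 0.535  -0.2722  0.113 ] turn [-0.0011  0.0002  0.0001] then shift [-0.0004  0.0001  0.083 ]
```

View pics/w2.png

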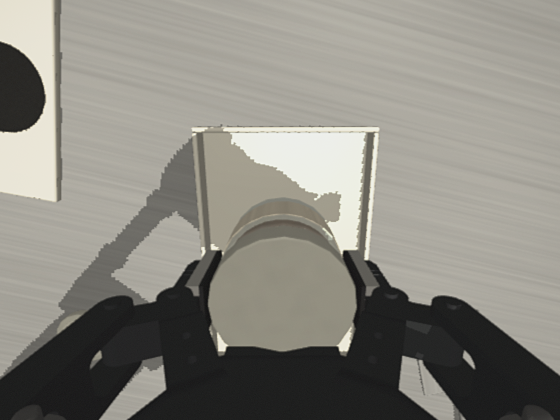

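The jar is held and centred between the tray walls (columns 200–372), with the far wall at row 129. I'll lower it.

Call:
jog_arm --turn '[[0, 0, 0], [0, 0, 0], [0, 0, 0], [0, 0, 0], [0, 0, 0], [0, 0, 0], [0, 0, 0], [0, 0, 0], [0, 0, 0], [0, 0, 0]]' --delta_pos '[[0, 0, 0.01], [0, 0, 0.015], [0, 0, 0.015], [0, 0, 0.015], [0, 0, 0.01], [0, 0, 0.007], [0, 0, 0.003], [0, 0, 0.002], [0, 0, 0], [0, 0, 0]]' --gripper '[0.05, 0.05, 0.05, 0.05, 0.05, 0.05, 0.05, 0.05, 0.05, 0.05]'

```text
time: 7.62
tool_pos: [0.5361, -0.2728, 0.037]
tcp_rot: [3.119, 0.373, 0.002]
wrist_force: [-0.8, 0.5, -1.3]
width: 0.689
grip_force: 38.5
```

Call:
jog_arm --turn '[[0, 0, 0], [0, 0, 0], [0, 0, 0], [0, 0, 0], [0, 0, 0]]' --delta_pos '[[0, 0, 0.001], [0, 0, 0.001], [0, 0, 0.001], [0, 0, 0.001], [0, 0, 0]]' --gripper '[0.05, 0.05, 0.05, 0.05, 0.05]'

```text
time: 8.03
tool_pos: [0.5353, -0.2725, 0.0322]
tcp_rot: [-3.119, -0.373, 0.0]
wrist_force: [0.0, -0.4, -2.8]
width: 0.692
grip_force: 38.5
```

Call:
jog_arm --turn '[[0, 0, 0], [0, 0, 0], [0, 0, 0], [0, 0, 0]]' --delta_pos '[[0, 0, 0.001], [0, 0, 0.001], [0, 0, 0], [0, 0, 0]]' --gripper '[0.05, 0.05, 0.05, 0.05]'

```text
time: 8.37
tool_pos: [0.5355, -0.2726, 0.0317]
tcp_rot: [3.119, 0.373, -0.0]
wrist_force: [-4.0, 2.6, 6.2]
width: 0.694
grip_force: 39.3
```

Call:
jog_arm --turn '[[0, 0, 0], [0, 0, 0], [0, 0, 0], [0, 0, 0], [0, 0, 0], [0, 0, 0], [0, 0, 0], [0, 0, 0], [0, 0, 0], [0, 0, 0], [0, 0, 0], [0, 0, 0], [0, 0, 0], [0, 0, 0], [0, 0, 0]]' --delta_pos '[[0, 0, 0], [0, 0, 0], [0, 0, 0], [0, 0, 0], [0, 0, 0], [0, 0, 0], [0, 0, -0.01], [0, 0, -0.025], [0, 0, -0.025], [0, 0, -0.025], [0, 0, -0.025], [0, 0, -0.025], [0, 0, -0.025], [0, 0, -0.01], [0, 0, 0]]' --gripper '[0.062, 0.066, 0.07, 0.076, 0.082, 0.0854, 0.0854, 0.0854, 0.0854, 0.0854, 0.0854, 0.0854, 0.0854, 0.0854, 0.0854]'

```text
time: 9.62
tool_pos: [0.5375, -0.2737, 0.2047]
tcp_rot: [3.115, 0.372, 0.009]
wrist_force: [1.1, 0.1, -0.2]
width: 0.999
grip_force: 0.0
```

```bash
python3 -c "
from h import *
plan(.571,.069,.19,1.617)"
```

```text
t 9.62 pos [ 0.5375 -0.2737  0.2047] turn [ 8.000e-03 -1.100e-03 -1.379e+00] then shift [0.3408 0.0493 0.0147]
```

Call:
jog_arm --turn '[[0, 0, -0.1149], [0, 0, -0.1149], [0, 0, -0.1149], [0, 0, -0.1149], [0, 0, -0.1149], [0, 0, -0.1149], [0, 0, -0.1149], [0, 0, -0.1149], [0, 0, -0.1149], [0, 0, -0.1149], [0, 0, -0.1149], [0, 0, -0.1149], [0, 0, 0]]' --delta_pos '[[0, 0, 0], [0, 0, 0], [0, 0, 0], [0, 0, 0], [0, 0, 0], [0, 0, 0], [0, 0, 0], [0, 0, 0], [0, 0, 0], [0, 0, 0], [0, 0, 0], [0, 0, 0], [0, 0, 0]]' --gripper '[0.0854, 0.0854, 0.0854, 0.0854, 0.0854, 0.0854, 0.0854, 0.0854, 0.0854, 0.0854, 0.0854, 0.0854, 0.0854]'

```text
time: 10.7
tool_pos: [0.5343, -0.2719, 0.1979]
tcp_rot: [-2.164, -2.272, 0.001]
wrist_force: [0.7, -0.0, -0.1]
width: 0.996
grip_force: 0.0
```

```bash
python3 -c "
from h import *
plan(.571,.069,.19,1.617)"
```

```text
t 10.7 pos [ 0.5343 -0.2719  0.1979] turn [-0.003  -0.0019  0.0026] then shift [0.3388 0.0524 0.0079]
```

Call:
jog_arm --turn '[[0, 0, 0], [0, 0, 0], [0, 0, 0], [0, 0, 0], [0, 0, 0], [0, 0, 0], [0, 0, 0], [0, 0, 0], [0, 0, 0], [0, 0, 0], [0, 0, 0], [0, 0, 0], [0, 0, 0], [0, 0, 0], [0, 0, 0]]' --delta_pos '[[0.0154, 0.0024, 0], [0.0308, 0.0048, 0], [0.0308, 0.0048, 0], [0.0308, 0.0048, 0], [0.0308, 0.0048, 0], [0.0308, 0.0048, 0], [0.0308, 0.0048, 0], [0.0308, 0.0048, 0], [0.0308, 0.0048, 0], [0.0308, 0.0048, 0], [0.0308, 0.0048, 0.008], [0.0154, 0.0024, 0], [0, 0, 0], [0, 0, 0], [0, 0, 0]]' --gripper '[0.0854, 0.0854, 0.0854, 0.0854, 0.0854, 0.0854, 0.0854, 0.0854, 0.0854, 0.0854, 0.0854, 0.0854, 0.0854, 0.0854, 0.0854]'

```text
time: 11.95
tool_pos: [0.572, 0.0683, 0.1918]
tcp_rot: [-2.171, -2.271, 0.002]
wrist_force: [0.0, -0.9, 0.5]
width: 1.001
grip_force: 0.0
```

```bash
python3 -c "
from h import *
s,_=snap('wrist','w3');plan(.571,.069,.056,1.617)
print(at('wrist',282,208,.108,s))"
```

```text
t 12.0 pos [0.5722 0.0678 0.192 ] turn [-0.0006  0.0004 -0.0016] then shift [ 0.0012 -0.0012  0.136 ]
[0.5708 0.0734 0.108 ]
```

View pics/w3.png

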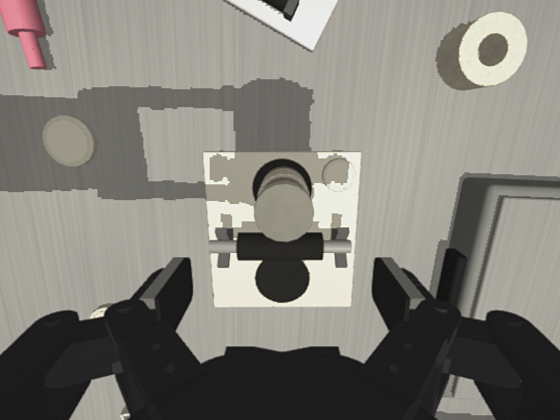

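The tall lid is centred at (284,212), which gives about (0.572, 0.070). I'll descend and grip.

Call:
jog_arm --turn '[[0, 0, 0], [0, 0, 0], [0, 0, 0], [0, 0, 0], [0, 0, 0], [0, 0, 0], [0, 0, 0], [0, 0, 0], [0, 0, 0], [0, 0, 0], [0, 0, 0], [0, 0, 0], [0, 0, 0], [0, 0, 0], [0, 0, 0], [0, 0, 0], [0, 0, 0], [0, 0, 0], [0, 0, 0]]' --delta_pos '[[0.002, 0, 0.017], [0, 0, 0.017], [0, 0, 0.017], [0, 0, 0.017], [0, 0, 0.017], [0, 0, 0.017], [0, 0, 0.017], [0, 0, 0.017], [0, 0, 0], [0, 0, 0], [0, 0, 0], [0, 0, 0], [0, 0, 0], [0, 0, 0], [0, 0, 0], [0, 0, 0], [0, 0, 0], [0, 0, 0], [0, 0, 0]]' --gripper '[0.0854, 0.0854, 0.0854, 0.0854, 0.0854, 0.0854, 0.0854, 0.0854, 0.0854, 0.0854, 0.07, 0.06, 0.054, 0.05, 0.045, 0.04, 0.04, 0.04, 0.04]'

```text
time: 13.58
tool_pos: [0.5732, 0.0704, 0.0575]
tcp_rot: [2.169, 2.271, 0.002]
wrist_force: [-1.9, -0.9, 5.8]
width: 0.559
grip_force: 36.2
```

Call:
jog_arm --turn '[[0, 0, 0], [0, 0, 0], [0, 0, 0], [0, 0, 0], [0, 0, 0], [0, 0, 0], [0, 0, 0], [0, 0, 0], [0, 0, 0.1149], [0, 0, 0.1149], [0, 0, 0.1149], [0, 0, 0.1149], [0, 0, 0.1149], [0, 0, 0.1149], [0, 0, 0.1149], [0, 0, 0.1149], [0, 0, 0.1149], [0, 0, 0.1149], [0, 0, 0.1149], [0, 0, 0.1149]]' --delta_pos '[[0, 0, -0.005], [0, 0, -0.01], [0, 0, -0.016], [0, 0, -0.018], [0, 0, -0.018], [0, 0, -0.018], [0, 0, -0.01], [0, 0, -0.005], [0, 0, 0], [0, 0, 0], [0, 0, 0], [0, 0, 0], [0, 0, 0], [0, 0, 0], [0, 0, 0], [0, 0, 0], [0, 0, 0], [0, 0, 0], [0, 0, 0], [0, 0, 0]]' --gripper '[0.04, 0.04, 0.04, 0.04, 0.04, 0.04, 0.04, 0.04, 0.04, 0.04, 0.04, 0.04, 0.04, 0.04, 0.04, 0.04, 0.04, 0.04, 0.04, 0.04]'

```text
time: 15.25
tool_pos: [0.5715, 0.0703, 0.1551]
tcp_rot: [-3.12, -0.364, 0.004]
wrist_force: [-0.2, -0.3, -3.4]
width: 0.552
grip_force: 36.3
```

Call:
jog_arm --turn '[[0, 0, 0], [0, 0, 0], [0, 0, 0], [0, 0, 0], [0, 0, 0], [0, 0, 0], [0, 0, 0], [0, 0, 0], [0, 0, 0], [0, 0, 0], [0, 0, 0], [0, 0, 0], [0, 0, 0], [0, 0, 0], [0, 0, 0]]' --delta_pos '[[-0.0087, 0.0135, 0], [-0.0174, 0.027, 0], [-0.0174, 0.027, 0], [-0.0174, 0.027, 0], [-0.0174, 0.027, 0], [-0.0174, 0.027, 0], [-0.0174, 0.027, 0], [-0.0174, 0.027, 0], [-0.0174, 0.027, 0], [-0.0174, 0.027, 0], [-0.0174, 0.027, 0], [-0.0174, 0.027, 0], [-0.0087, 0.0135, 0], [0, 0, 0], [0, 0, 0]]' --gripper '[0.04, 0.04, 0.04, 0.04, 0.04, 0.04, 0.04, 0.04, 0.04, 0.04, 0.04, 0.04, 0.04, 0.04, 0.04]'

```text
time: 16.5
tool_pos: [0.445, -0.2939, 0.1554]
tcp_rot: [-3.118, -0.369, 0.002]
wrist_force: [-0.6, 0.5, -2.2]
width: 0.552
grip_force: 36.9
```

```bash
python3 -c "
from h import *
snap('wrist','w4');snap('top','t4');plan(.447,-.2936,.06,.238)
a=cv2.imread('pics/t4.png')
b=cv2.imread('pics/w4.png')
cv2.imwrite('pics/c4.png',np.hstack([cv2.resize(b,None,fx=.7,fy=.7),cv2.resize(a[120:266,340:480],(282,294))]))"
```

```text
t 16.6 pos [ 0.4457 -0.2927  0.1556] turn [-0.0017  0.0006  0.    ] then shift [0.0011 0.0011 0.0956]
```

View pics/c4.png

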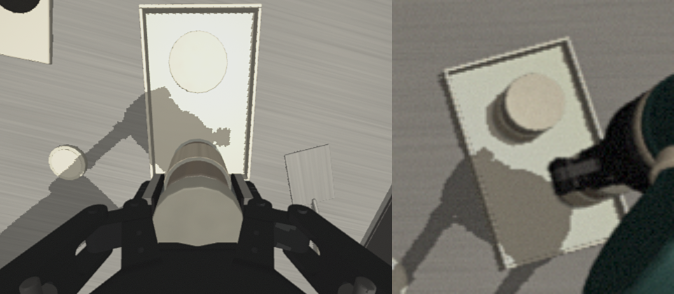

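The short jar stands upright in the tray, and the tall jar hovers over the near half. I'll lower it.

Call:
jog_arm --turn '[[0, 0, 0], [0, 0, 0], [0, 0, 0], [0, 0, 0], [0, 0, 0], [0, 0, 0], [0, 0, 0], [0, 0, 0], [0, 0, 0], [0, 0, 0], [0, 0, 0]]' --delta_pos '[[0.001, 0.001, 0.01], [0, 0, 0.018], [0, 0, 0.018], [0, 0, 0.018], [0, 0, 0.014], [0, 0, 0.01], [0, 0, 0.006], [0, 0, 0.003], [0, 0, 0.001], [0, 0, 0], [0, 0, 0]]' --gripper '[0.04, 0.04, 0.04, 0.04, 0.04, 0.04, 0.04, 0.04, 0.04, 0.04, 0.04]'

```text
time: 17.52
tool_pos: [0.4479, -0.2949, 0.0592]
tcp_rot: [3.118, 0.373, 0.002]
wrist_force: [0.2, -0.6, -2.3]
width: 0.556
grip_force: 36.9
```

Call:
jog_arm --turn '[[0, 0, 0], [0, 0, 0], [0, 0, 0], [0, 0, 0], [0, 0, 0], [0, 0, 0]]' --delta_pos '[[0, 0, 0.001], [0, 0, 0.001], [0, 0, 0.001], [0, 0, 0.001], [0, 0, 0], [0, 0, 0]]' --gripper '[0.04, 0.04, 0.04, 0.04, 0.04, 0.04]'

```text
time: 18.02
tool_pos: [0.447, -0.2945, 0.0542]
tcp_rot: [-3.119, -0.373, 0.0]
wrist_force: [0.2, -0.3, -3.2]
width: 0.552
grip_force: 36.9
```

Call:
jog_arm --turn '[[0, 0, 0], [0, 0, 0], [0, 0, 0], [0, 0, 0]]' --delta_pos '[[0, 0, 0.001], [0, 0, 0.001], [0, 0, 0], [0, 0, 0]]' --gripper '[0.04, 0.04, 0.04, 0.04]'

```text
time: 18.35
tool_pos: [0.4474, -0.2946, 0.0536]
tcp_rot: [3.119, 0.373, 0.0]
wrist_force: [-1.7, 2.7, 7.2]
width: 0.555
grip_force: 37.6
```

Call:
jog_arm --turn '[[0, 0, 0], [0, 0, 0], [0, 0, 0], [0, 0, 0], [0, 0, 0], [0, 0, 0], [0, 0, 0], [0, 0, 0], [0, 0, 0], [0, 0, 0], [0, 0, 0], [0, 0, 0], [0, 0, 0], [0, 0, 0], [0, 0, 0]]' --delta_pos '[[0, 0, 0], [0, 0, 0], [0, 0, 0], [0, 0, 0], [0, 0, 0], [0, 0, 0], [0, 0, 0], [0, 0, -0.01], [0, 0, -0.025], [0, 0, -0.025], [0, 0, -0.03], [0, 0, -0.03], [0, 0, -0.025], [0, 0, -0.01], [0, 0, 0]]' --gripper '[0.05, 0.054, 0.06, 0.066, 0.072, 0.08, 0.0854, 0.0854, 0.0854, 0.0854, 0.0854, 0.0854, 0.0854, 0.0854, 0.0854]'

```text
time: 19.6
tool_pos: [0.4491, -0.2959, 0.2113]
tcp_rot: [3.114, 0.372, 0.008]
wrist_force: [0.3, 0.3, -0.4]
width: 0.998
grip_force: 0.0
```

Call:
jog_arm --turn '[[0, 0, -0.123], [0, 0, -0.123], [0, 0, -0.123], [0, 0, -0.123], [0, 0, -0.123], [0, 0, -0.123], [0, 0, -0.123], [0, 0, -0.123], [0, 0, -0.123], [0, 0, -0.123], [0, 0, -0.123], [0, 0, -0.123]]' --delta_pos '[[0, 0, 0], [0, 0, 0], [0, 0, 0], [0, 0, 0], [0, 0, 0], [0, 0, 0], [0, 0, 0], [0, 0, 0], [0, 0, 0], [0, 0, 0], [0, 0, 0], [0, 0, 0]]' --gripper '[0.0854, 0.0854, 0.0854, 0.0854, 0.0854, 0.0854, 0.0854, 0.0854, 0.0854, 0.0854, 0.0854, 0.0854]'

```text
time: 20.6
tool_pos: [0.4459, -0.2936, 0.2046]
tcp_rot: [-2.047, -2.378, 0.001]
wrist_force: [-0.1, 0.4, -0.0]
width: 1.0
grip_force: 0.0
```

Call:
jog_arm --turn '[[0, 0, -0.123], [0, 0, -0.123], [0, 0, -0.123], [0, 0, -0.123], [0, 0, -0.123], [0, 0, -0.123], [0, 0, -0.123], [0, 0, -0.123], [0, 0, -0.123], [0, 0, -0.123], [0, 0, -0.123], [0, 0, -0.123], [0, 0, 0]]' --delta_pos '[[0, 0, 0], [0, 0, 0], [0, 0, 0], [0, 0, 0], [0, 0, 0], [0, 0, 0], [0, 0, 0], [0, 0, 0], [0, 0, 0], [0, 0, 0], [0, 0, 0], [0, 0, 0], [0, 0, 0]]' --gripper '[0.0854, 0.0854, 0.0854, 0.0854, 0.0854, 0.0854, 0.0854, 0.0854, 0.0854, 0.0854, 0.0854, 0.0854, 0.0854]'

```text
time: 21.68
tool_pos: [0.446, -0.2936, 0.2048]
tcp_rot: [0.081, -3.137, -0.004]
wrist_force: [-1.3, -0.2, -1.0]
width: 1.0
grip_force: 0.0
```

```bash
python3 -c "
from h import *
snap('top','t5');plan(.572,.014,.15,3.188)"
```

```text
t 21.73 pos [ 0.4461 -0.2937  0.2051] turn [ 0.0023 -0.0028 -0.0005] then shift [-0.14    0.3016  0.0551]
```

View pics/t5.png

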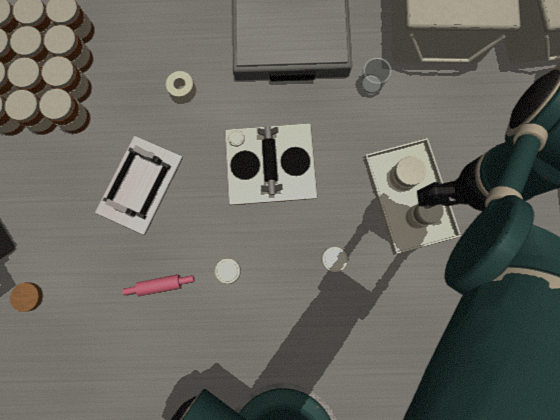

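Both jars stand in the tray and the roller is still in its rest at (270,160). Now to the roller.

Call:
jog_arm --turn '[[0, 0, 0], [0, 0, 0], [0, 0, 0], [0, 0, 0], [0, 0, 0], [0, 0, 0], [0, 0, 0], [0, 0, 0], [0, 0, 0], [0, 0, 0], [0, 0, 0], [0, 0, 0], [0, 0, 0], [0, 0, 0], [0, 0, 0]]' --delta_pos '[[-0.0064, 0.0137, 0], [-0.0127, 0.0274, 0], [-0.0127, 0.0274, 0], [-0.0127, 0.0274, 0], [-0.0127, 0.0274, 0], [-0.0127, 0.0274, 0], [-0.0127, 0.0274, 0], [-0.0127, 0.0274, 0], [-0.0127, 0.0274, 0], [-0.0127, 0.0274, 0.015], [-0.0127, 0.0274, 0.02], [-0.0064, 0.0137, 0.02], [0, 0, 0], [0, 0, 0], [0, 0, 0]]' --gripper '[0.0854, 0.0854, 0.0854, 0.0854, 0.0854, 0.0854, 0.0854, 0.0854, 0.0854, 0.0854, 0.0854, 0.0854, 0.0854, 0.0854, 0.0854]'

```text
time: 22.98
tool_pos: [0.5719, 0.0128, 0.1521]
tcp_rot: [0.074, -3.14, 0.001]
wrist_force: [-1.1, 0.5, -0.4]
width: 1.003
grip_force: 0.0
```

```bash
python3 -c "
from h import *
s,_=snap('wrist','w6');plan(.572,.014,.02,3.188)
print(at('wrist',282,208,.045,s),at('wrist',382,208,.045,s))"
```

```text
t 23.03 pos [0.5724 0.0124 0.153 ] turn [-0.0005  0.0007  0.0002] then shift [0.0003 0.0016 0.133 ]
[0.572  0.0125 0.045 ] [0.568  0.0983 0.045 ]
```

View pics/w6.png

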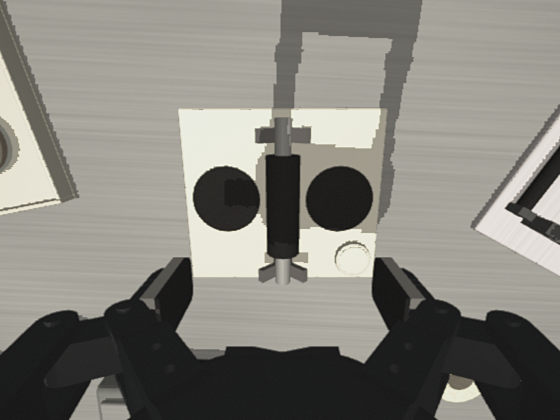

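The roller is centred at column 283, with the sleeve spanning rows 155–257. The pads are at (226,198) and (339,198).

```bash
python3 -c "
from h import *
s=read_state()
for u,v,z in[(283,155,.045),(282,257,.045),(226,198,.008),(339,198,.008)]: print(at('wrist',u,v,z,s))"
```

```text
[0.5277 0.0109 0.045 ]
[0.6188 0.0144 0.045 ]
[ 0.5757 -0.0426  0.008 ]
[0.5706 0.068  0.008 ]
```

Call:
jog_arm --turn '[[0, 0, 0], [0, 0, 0], [0, 0, 0], [0, 0, 0], [0, 0, 0], [0, 0, 0], [0, 0, 0], [0, 0, 0], [0, 0, 0], [0, 0, 0], [0, 0, 0], [0, 0, 0], [0, 0, 0], [0, 0, 0], [0, 0, 0], [0, 0, 0], [0, 0, 0], [0, 0, 0], [0, 0, 0], [0, 0, 0]]' --delta_pos '[[-0.0005, 0.0005, 0.019], [0, 0, 0.019], [0, 0, 0.019], [0, 0, 0.019], [0, 0, 0.019], [0, 0, 0.018], [0, 0, 0.014], [0, 0, 0.007], [0, 0, 0], [0, 0, 0], [0, 0, 0], [0, 0, 0], [0, 0, 0], [0, 0, 0], [0, 0, 0], [0, 0, 0], [0, 0, 0], [0, 0, 0], [0, 0, 0], [0, 0, 0]]' --gripper '[0.07, 0.07, 0.07, 0.07, 0.07, 0.07, 0.07, 0.07, 0.07, 0.06, 0.05, 0.044, 0.04, 0.036, 0.032, 0.028, 0.024, 0.02, 0.02, 0.02]' --grip_force 40

```text
time: 24.7
tool_pos: [0.5731, 0.0133, 0.0189]
tcp_rot: [-0.076, 3.14, -0.001]
wrist_force: [-1.4, -4.4, 4.7]
width: 0.336
grip_force: 39.3
```

Call:
jog_arm --turn '[[0, 0, 0], [0, 0, 0], [0, 0, 0], [0, 0, 0], [0, 0, 0], [0, 0, 0], [0, 0, 0], [0, 0, 0.1185], [0, 0, 0.1185], [0, 0, 0.1185], [0, 0, 0.1185], [0, 0, 0]]' --delta_pos '[[0, 0, -0.004], [0, 0, -0.01], [0, 0, -0.02], [0, 0, -0.025], [0, 0, -0.025], [0, 0, -0.025], [0, 0, -0.02], [0, 0, 0], [0, 0, 0], [0, 0, 0], [0, 0, 0], [0, 0, 0]]' --gripper '[0.02, 0.02, 0.02, 0.02, 0.02, 0.02, 0.02, 0.02, 0.02, 0.02, 0.02, 0.02]'

```text
time: 25.7
tool_pos: [0.5722, 0.0145, 0.1473]
tcp_rot: [-0.668, -3.069, -0.001]
wrist_force: [0.4, -1.2, -2.0]
width: 0.337
grip_force: 39.6
```

Call:
jog_arm --turn '[[0, 0, 0], [0, 0, 0], [0, 0, 0], [0, 0, 0], [0, 0, 0], [0, 0, 0], [0, 0, 0], [0, 0, 0], [0, 0, 0], [0, 0, 0], [0, 0, 0], [0, 0, 0], [0, 0, 0], [0, 0, 0]]' --delta_pos '[[0.0076, 0.0122, 0], [0.0152, 0.0244, 0], [0.0152, 0.0244, 0], [0.0152, 0.0244, 0], [0.0152, 0.0244, 0], [0.0152, 0.0244, 0], [0.0152, 0.0244, 0], [0.0152, 0.0244, 0], [0.0152, 0.0244, 0], [0.0152, 0.0244, 0], [0.0076, 0.0122, 0], [0, 0, 0], [0, 0, 0], [0, 0, 0]]' --gripper '[0.02, 0.02, 0.02, 0.02, 0.02, 0.02, 0.02, 0.02, 0.02, 0.02, 0.02, 0.02, 0.02, 0.02]'

```text
time: 26.87
tool_pos: [0.5346, 0.2983, 0.147]
tcp_rot: [-0.661, -3.071, 0.002]
wrist_force: [0.2, -0.7, -1.3]
width: 0.337
grip_force: 39.8
```

```bash
python3 -c "
from h import *
s,_=snap('wrist','w7');plan(.5355,.298,.04,2.714)
c=vision.calibration('wrist');M=np.array(c['mount']);R=Ro.from_rotvec(s['tcp_rot']).as_matrix();f=210/np.tan(np.radians(c['vfov'])/2)
for sx,sy in[(1,1),(1,-1),(-1,-1),(-1,1)]:
    a=-.427; q=np.array([sx*.095,sy*.06]); X=[.5355+np.cos(a)*q[0]-np.sin(a)*q[1],.298+np.sin(a)*q[0]+np.cos(a)*q[1],.01]
    p=M[:3,:3].T@(R.T@(np.array(X)-s['tool_pos'])-M[:3,3]);print(sx,sy,(f*p[:2]/p[2]+[c['cx'],c['cy']]).round(1))"
```

```text
t 26.92 pos [0.5348 0.2979 0.1471] turn [-0.0009 -0.0002  0.0022] then shift [-0.0006  0.0004  0.1071]
1 1 [340.3 288.9]
1 -1 [224.9 288.6]
-1 -1 [214.2  93.9]
-1 1 [352.3  94.2]
```

View pics/w7.png

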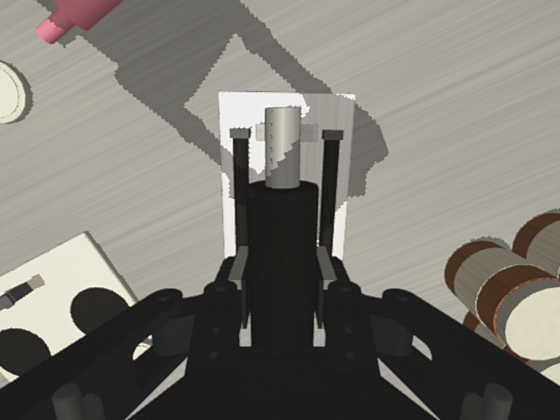

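Stand corners appear at (219,92) and (356,95), about 4 px right of the prediction, so I'll shift tool y by +3.5 mm and then lower.

Call:
jog_arm --turn '[[0, 0, 0], [0, 0, 0], [0, 0, 0], [0, 0, 0], [0, 0, 0], [0, 0, 0], [0, 0, 0], [0, 0, 0], [0, 0, 0], [0, 0, 0], [0, 0, 0]]' --delta_pos '[[0, 0.0035, 0], [0, 0, 0.01], [0, 0, 0.018], [0, 0, 0.018], [0, 0, 0.018], [0, 0, 0.015], [0, 0, 0.01], [0, 0, 0.006], [0, 0, 0.002], [0, 0, 0], [0, 0, 0]]' --gripper '[0.02, 0.02, 0.02, 0.02, 0.02, 0.02, 0.02, 0.02, 0.02, 0.02, 0.02]'

```text
time: 27.83
tool_pos: [0.5372, 0.3023, 0.0511]
tcp_rot: [0.664, 3.07, 0.001]
wrist_force: [0.7, 1.4, -1.6]
width: 0.342
grip_force: 39.8
```

Call:
jog_arm --turn '[[0, 0, 0], [0, 0, 0], [0, 0, 0], [0, 0, 0], [0, 0, 0], [0, 0, 0], [0, 0, 0]]' --delta_pos '[[0, 0, 0.002], [0, 0, 0.002], [0, 0, 0.002], [0, 0, 0.001], [0, 0, 0.001], [0, 0, 0], [0, 0, 0]]' --gripper '[0.02, 0.02, 0.02, 0.02, 0.02, 0.02, 0.02]'

```text
time: 28.42
tool_pos: [0.5364, 0.302, 0.0422]
tcp_rot: [-0.663, -3.071, 0.0]
wrist_force: [0.3, -0.7, -1.8]
width: 0.337
grip_force: 39.8
```

Call:
jog_arm --turn '[[0, 0, 0], [0, 0, 0], [0, 0, 0], [0, 0, 0], [0, 0, 0]]' --delta_pos '[[0, 0, 0.001], [0, 0, 0.001], [0, 0, 0.001], [0, 0, 0], [0, 0, 0]]' --gripper '[0.02, 0.02, 0.02, 0.02, 0.02]'

```text
time: 28.83
tool_pos: [0.5366, 0.3021, 0.0408]
tcp_rot: [0.663, 3.071, 0.0]
wrist_force: [-4.5, -1.6, 7.4]
width: 0.334
grip_force: 40.8
```

Call:
jog_arm --turn '[[0, 0, 0], [0, 0, 0], [0, 0, 0], [0, 0, 0], [0, 0, 0], [0, 0, 0], [0, 0, 0], [0, 0, 0], [0, 0, 0], [0, 0, 0], [0, 0, 0], [0, 0, 0], [0, 0, 0], [0, 0, 0], [0, 0, 0], [0, 0, 0]]' --delta_pos '[[0, 0, 0], [0, 0, 0], [0, 0, 0], [0, 0, 0], [0, 0, 0], [0, 0, 0], [0, 0, 0], [0, 0, 0], [0, 0, -0.01], [0, 0, -0.025], [0, 0, -0.03], [0, 0, -0.035], [0, 0, -0.03], [0, 0, -0.02], [0, 0, 0], [0, 0, 0]]' --gripper '[0.03, 0.032, 0.035, 0.04, 0.045, 0.05, 0.055, 0.06, 0.06, 0.06, 0.06, 0.06, 0.06, 0.06, 0.06, 0.06]'

```text
time: 30.17
tool_pos: [0.5377, 0.3027, 0.1921]
tcp_rot: [0.663, 3.067, 0.005]
wrist_force: [0.3, 0.7, -0.3]
width: 0.705
grip_force: 0.0
```

```bash
python3 -c "
from h import *
s,b=snap('wrist','w8');snap('scene','s8');plan(.5355,.298,.2,2.714)
a=cv2.imread('pics/s8.png');b=cv2.imread('pics/w8.png')
cv2.imwrite('pics/c8.png',np.hstack([b[0:320,100:460],cv2.resize(a[260:370,310:450],(400,320))]))"
```

```text
t 30.27 pos [0.5357 0.3017 0.1884] turn [-0.0013 -0.001   0.002 ] then shift [-0.0014 -0.0034 -0.0116]
```

View pics/c8.png

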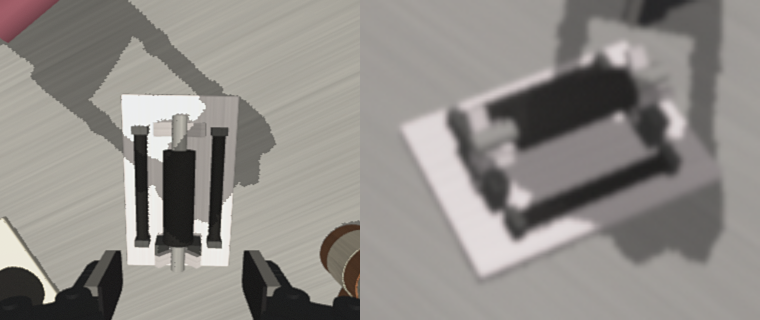

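The roller lies in both notches: sleeve rows 150–246, plate rows 95–265. I'll check numerically that it is centred.

```bash
python3 -c "
from h import *
s=read_state()
P=np.array([at('wrist',u,v,.01,s) for u,v in[(222,95),(338,97),(228,265),(331,266)]]);c=P.mean(0)
r=np.array([at('wrist',u,v,z,s) for u,v,z in[(279,150,.073),(280,246,.073),(280,114,.062),(278,271,.062)]])
x=(P[0]+P[1]-P[2]-P[3])[:2];x/=np.linalg.norm(x);y=np.array([-x[1],x[0]])
print(c,x); 
for q in r: print((q-c)[:2]@x,(q-c)[:2]@y)
plan(.447,-.2936,.2,.238)"
```

```text
[0.531525 0.29995  0.01    ] [-0.90863546  0.41759024]
0.045023068525363974 0.0002764517324649503
-0.04195438568320504 -0.0008471404516806075
0.07430709510513095 -0.00046232243837448367
-0.0730804372378663 0.0010260692580353545
t 30.27 pos [0.5357 0.3017 0.1884] turn [-1.800e-03  1.100e-03  2.478e+00] then shift [-0.2265  0.5576 -0.0116]
```

The roller is seated within about 1 mm. Now to the tall jar.

Call:
jog_arm --turn '[[0, 0, 0.1239], [0, 0, 0.1239], [0, 0, 0.1239], [0, 0, 0.1239], [0, 0, 0.1239], [0, 0, 0.1239], [0, 0, 0.1239], [0, 0, 0.1239], [0, 0, 0.1239], [0, 0, 0.1239], [0, 0, 0.1239], [0, 0, 0.1239], [0, 0, 0.1239], [0, 0, 0.1239], [0, 0, 0.1239], [0, 0, 0.1239], [0, 0, 0.1239], [0, 0, 0.1239], [0, 0, 0.1239], [0, 0, 0.1239]]' --delta_pos '[[0, 0, -0.012], [0, 0, 0], [0, 0, 0], [0, 0, 0], [0, 0, 0], [0, 0, 0], [0, 0, 0], [0, 0, 0], [0, 0, 0], [0, 0, 0], [0, 0, 0], [0, 0, 0], [0, 0, 0], [0, 0, 0], [0, 0, 0], [0, 0, 0], [0, 0, 0], [0, 0, 0], [0, 0, 0], [0, 0, 0]]' --gripper '[0.0854, 0.0854, 0.0854, 0.0854, 0.0854, 0.0854, 0.0854, 0.0854, 0.0854, 0.0854, 0.0854, 0.0854, 0.0854, 0.0854, 0.0854, 0.0854, 0.0854, 0.0854, 0.0854, 0.0854]'

```text
time: 31.93
tool_pos: [0.535, 0.3013, 0.1985]
tcp_rot: [3.119, 0.363, -0.007]
wrist_force: [-0.1, 0.0, -0.5]
width: 0.998
grip_force: 0.0
```

Call:
jog_arm --turn '[[0, 0, 0], [0, 0, 0], [0, 0, 0], [0, 0, 0], [0, 0, 0], [0, 0, 0], [0, 0, 0], [0, 0, 0], [0, 0, 0], [0, 0, 0], [0, 0, 0], [0, 0, 0], [0, 0, 0], [0, 0, 0], [0, 0, 0], [0, 0, 0], [0, 0, 0], [0, 0, 0], [0, 0, 0], [0, 0, 0]]' --delta_pos '[[-0.0126, 0.031, 0], [-0.0126, 0.031, 0], [-0.0126, 0.031, 0], [-0.0126, 0.031, 0], [-0.0126, 0.031, 0], [-0.0126, 0.031, 0], [-0.0126, 0.031, 0], [-0.0126, 0.031, 0], [-0.0126, 0.031, 0], [-0.0126, 0.031, 0], [-0.0126, 0.031, 0], [-0.0126, 0.031, 0], [-0.0126, 0.031, 0], [-0.0126, 0.031, 0], [-0.0126, 0.031, 0], [-0.0126, 0.031, 0], [-0.0126, 0.031, 0], [-0.0126, 0.031, 0], [0, 0, 0], [0, 0, 0]]' --gripper '[0.0854, 0.0854, 0.0854, 0.0854, 0.0854, 0.0854, 0.0854, 0.0854, 0.0854, 0.0854, 0.0854, 0.0854, 0.0854, 0.0854, 0.0854, 0.0854, 0.0854, 0.0854, 0.0854, 0.0854]'

```text
time: 33.6
tool_pos: [0.4461, -0.2944, 0.1991]
tcp_rot: [-3.117, -0.367, 0.005]
wrist_force: [-0.0, -0.7, -0.1]
width: 1.003
grip_force: 0.0
```

```bash
python3 -c "
from h import *
s,_=snap('wrist','w9');plan(.4473,-.2944,.0536,.238)
print(at('wrist',282,208,.104,s),at('wrist',332,208,.104,s))"
```

```text
t 33.65 pos [ 0.4463 -0.2932  0.1992] turn [-0.0035  0.0023 -0.0019] then shift [0.0007 0.0013 0.1456]
[ 0.4471 -0.2939  0.104 ] [ 0.4566 -0.3337  0.104 ]
```

View pics/w9.png

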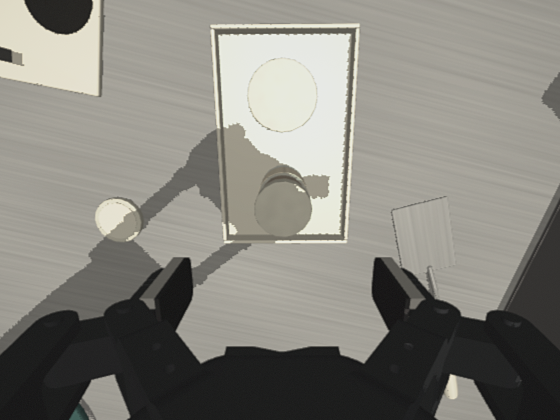

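The tall lid is at (283,207), right under the tool. Descend and grip.

Call:
jog_arm --turn '[[0, 0, 0], [0, 0, 0], [0, 0, 0], [0, 0, 0], [0, 0, 0], [0, 0, 0], [0, 0, 0], [0, 0, 0], [0, 0, 0], [0, 0, 0], [0, 0, 0], [0, 0, 0], [0, 0, 0], [0, 0, 0], [0, 0, 0], [0, 0, 0], [0, 0, 0], [0, 0, 0], [0, 0, 0]]' --delta_pos '[[0.0005, 0.001, 0.018], [0, 0, 0.018], [0, 0, 0.018], [0, 0, 0.018], [0, 0, 0.018], [0, 0, 0.018], [0, 0, 0.018], [0, 0, 0.019], [0, 0, 0], [0, 0, 0], [0, 0, 0], [0, 0, 0], [0, 0, 0], [0, 0, 0], [0, 0, 0], [0, 0, 0], [0, 0, 0], [0, 0, 0], [0, 0, 0]]' --gripper '[0.0854, 0.0854, 0.0854, 0.0854, 0.0854, 0.0854, 0.0854, 0.0854, 0.0854, 0.0854, 0.07, 0.06, 0.054, 0.05, 0.045, 0.04, 0.04, 0.04, 0.04]' --grip_force 35

```text
time: 35.23
tool_pos: [0.449, -0.2948, 0.0575]
tcp_rot: [3.119, 0.372, 0.002]
wrist_force: [-1.2, 2.1, 5.8]
width: 0.55
grip_force: 35.6
```

Call:
jog_arm --turn '[[0, 0, 0], [0, 0, 0], [0, 0, 0], [0, 0, 0], [0, 0, 0], [0, 0, 0], [0, 0, 0], [0, 0, 0], [0, 0, -0.1149], [0, 0, -0.1149], [0, 0, -0.1149], [0, 0, -0.1149], [0, 0, -0.1149], [0, 0, -0.1149], [0, 0, -0.1149], [0, 0, -0.1149], [0, 0, -0.1149], [0, 0, -0.1149], [0, 0, -0.1149], [0, 0, -0.1149]]' --delta_pos '[[0, 0, -0.005], [0, 0, -0.01], [0, 0, -0.016], [0, 0, -0.018], [0, 0, -0.018], [0, 0, -0.018], [0, 0, -0.01], [0, 0, -0.005], [0, 0, 0], [0, 0, 0], [0, 0, 0], [0, 0, 0], [0, 0, 0], [0, 0, 0], [0, 0, 0], [0, 0, 0], [0, 0, 0], [0, 0, 0], [0, 0, 0], [0, 0, 0]]' --gripper '[0.04, 0.04, 0.04, 0.04, 0.04, 0.04, 0.04, 0.04, 0.04, 0.04, 0.04, 0.04, 0.04, 0.04, 0.04, 0.04, 0.04, 0.04, 0.04, 0.04]'

```text
time: 36.9
tool_pos: [0.4475, -0.2941, 0.1552]
tcp_rot: [-2.162, -2.277, 0.001]
wrist_force: [-0.1, 0.4, -2.3]
width: 0.557
grip_force: 36.4
```

```bash
python3 -c "
from h import *
plan(.572,.0695,.155,1.617)"
```

```text
t 36.9 pos [ 0.4475 -0.2941  0.1552] turn [-0.0017 -0.0013  0.0054] then shift [3.575e-01 1.411e-01 2.000e-04]
```

Call:
jog_arm --turn '[[0, 0, 0], [0, 0, 0], [0, 0, 0], [0, 0, 0], [0, 0, 0], [0, 0, 0], [0, 0, 0], [0, 0, 0], [0, 0, 0], [0, 0, 0], [0, 0, 0], [0, 0, 0], [0, 0, 0], [0, 0, 0], [0, 0, 0], [0, 0, 0]]' --delta_pos '[[0.0149, 0.0059, 0], [0.0298, 0.0118, 0], [0.0298, 0.0118, 0], [0.0298, 0.0118, 0], [0.0298, 0.0118, 0], [0.0298, 0.0118, 0], [0.0298, 0.0118, 0], [0.0298, 0.0118, 0], [0.0298, 0.0118, 0], [0.0298, 0.0118, 0], [0.0298, 0.0118, 0], [0.0298, 0.0118, 0], [0.0149, 0.0059, 0], [0, 0, 0], [0, 0, 0], [0, 0, 0]]' --gripper '[0.04, 0.04, 0.04, 0.04, 0.04, 0.04, 0.04, 0.04, 0.04, 0.04, 0.04, 0.04, 0.04, 0.04, 0.04, 0.04]'

```text
time: 38.23
tool_pos: [0.5724, 0.0685, 0.1554]
tcp_rot: [-2.169, -2.272, 0.003]
wrist_force: [-0.8, -0.3, -2.6]
width: 0.558
grip_force: 36.6
```

Call:
jog_arm --turn '[[0, 0, 0], [0, 0, 0], [0, 0, 0], [0, 0, 0], [0, 0, 0], [0, 0, 0], [0, 0, 0], [0, 0, 0], [0, 0, 0], [0, 0, 0]]' --delta_pos '[[0, 0, 0.01], [0, 0, 0.017], [0, 0, 0.018], [0, 0, 0.018], [0, 0, 0.013], [0, 0, 0.008], [0, 0, 0.004], [0, 0, 0.002], [0, 0, 0], [0, 0, 0]]' --gripper '[0.04, 0.04, 0.04, 0.04, 0.04, 0.04, 0.04, 0.04, 0.04, 0.04]'

```text
time: 39.07
tool_pos: [0.5741, 0.0691, 0.0672]
tcp_rot: [2.169, 2.271, 0.002]
wrist_force: [0.8, 1.3, -2.5]
width: 0.551
grip_force: 36.6
```

Call:
jog_arm --turn '[[0, 0, 0], [0, 0, 0], [0, 0, 0], [0, 0, 0], [0, 0, 0], [0, 0, 0]]' --delta_pos '[[-0.0005, -0.0005, 0.001], [0, 0, 0.001], [0, 0, 0.001], [0, 0, 0.001], [0, 0, 0], [0, 0, 0]]' --gripper '[0.04, 0.04, 0.04, 0.04, 0.04, 0.04]'

```text
time: 39.57
tool_pos: [0.5727, 0.0687, 0.0622]
tcp_rot: [-2.17, -2.272, 0.0]
wrist_force: [0.5, -0.7, -2.6]
width: 0.551
grip_force: 36.6
```

Call:
jog_arm --turn '[[0, 0, 0], [0, 0, 0], [0, 0, 0]]' --delta_pos '[[0, 0, 0.001], [0, 0, 0], [0, 0, 0]]' --gripper '[0.04, 0.04, 0.04]'

```text
time: 39.82
tool_pos: [0.573, 0.0687, 0.0616]
tcp_rot: [2.17, 2.272, 0.0]
wrist_force: [-0.4, -0.6, 1.4]
width: 0.554
grip_force: 36.7
```

Call:
jog_arm --turn '[[0, 0, 0], [0, 0, 0], [0, 0, 0], [0, 0, 0], [0, 0, 0], [0, 0, 0], [0, 0, 0], [0, 0, 0], [0, 0, 0], [0, 0, 0], [0, 0, 0], [0, 0, 0], [0, 0, 0], [0, 0, 0], [0, 0, 0], [0, 0, 0]]' --delta_pos '[[0, 0, 0.0005], [0, 0, 0], [0, 0, 0], [0, 0, 0], [0, 0, 0], [0, 0, 0], [0, 0, 0], [0, 0, 0], [0, 0, -0.01], [0, 0, -0.025], [0, 0, -0.025], [0, 0, -0.03], [0, 0, -0.03], [0, 0, -0.02], [0, 0, 0], [0, 0, 0]]' --gripper '[0.04, 0.05, 0.054, 0.06, 0.066, 0.072, 0.08, 0.0854, 0.0854, 0.0854, 0.0854, 0.0854, 0.0854, 0.0854, 0.0854, 0.0854]'

```text
time: 41.15
tool_pos: [0.5742, 0.0687, 0.2034]
tcp_rot: [2.168, 2.27, 0.005]
wrist_force: [-0.2, -0.4, -0.7]
width: 1.003
grip_force: 0.0
```

Call:
jog_arm --turn '[[0, 0, 0.1149], [0, 0, 0.1149], [0, 0, 0.1149], [0, 0, 0.1149], [0, 0, 0.1149], [0, 0, 0.1149], [0, 0, 0.1149], [0, 0, 0.1149], [0, 0, 0.1149], [0, 0, 0.1149], [0, 0, 0.1149], [0, 0, 0.1149], [0, 0, 0]]' --delta_pos '[[0, 0, 0], [0, 0, 0], [0, 0, 0], [0, 0, 0], [0, 0, 0], [0, 0, 0], [0, 0, 0], [0, 0, 0], [0, 0, 0], [0, 0, 0], [0, 0, 0], [0, 0, 0], [0, 0, 0]]' --gripper '[0.0854, 0.0854, 0.0854, 0.0854, 0.0854, 0.0854, 0.0854, 0.0854, 0.0854, 0.0854, 0.0854, 0.0854, 0.0854]'

```text
time: 42.23
tool_pos: [0.5714, 0.0685, 0.1987]
tcp_rot: [-3.12, -0.369, 0.006]
wrist_force: [0.6, 0.1, 0.1]
width: 1.001
grip_force: 0.0
```

```bash
python3 -c "
from h import *
plan(.5353,-.2725,.19,.238)"
```

```text
t 42.23 pos [0.5714 0.0685 0.1987] turn [-0.0006  0.0037 -0.0028] then shift [-0.1155  0.3229  0.0087]
```

Call:
jog_arm --turn '[[0, 0, 0], [0, 0, 0], [0, 0, 0], [0, 0, 0], [0, 0, 0], [0, 0, 0], [0, 0, 0], [0, 0, 0], [0, 0, 0], [0, 0, 0], [0, 0, 0], [0, 0, 0], [0, 0, 0], [0, 0, 0]]' --delta_pos '[[-0.0052, 0.0147, 0], [-0.0105, 0.0294, 0], [-0.0105, 0.0294, 0], [-0.0105, 0.0294, 0], [-0.0105, 0.0294, 0], [-0.0105, 0.0294, 0], [-0.0105, 0.0294, 0], [-0.0105, 0.0294, 0], [-0.0105, 0.0294, 0], [-0.0105, 0.0294, 0], [-0.0105, 0.0294, 0], [-0.0052, 0.0147, 0.008], [0, 0, 0], [0, 0, 0]]' --gripper '[0.0854, 0.0854, 0.0854, 0.0854, 0.0854, 0.0854, 0.0854, 0.0854, 0.0854, 0.0854, 0.0854, 0.0854, 0.0854, 0.0854]'

```text
time: 43.4
tool_pos: [0.5356, -0.2726, 0.1906]
tcp_rot: [-3.117, -0.372, 0.004]
wrist_force: [0.0, 1.0, -0.1]
width: 0.998
grip_force: 0.0
```

```bash
python3 -c "
from h import *
s,_=snap('wrist','w10');plan(.5353,-.2725,.029,.238)
c=vision.calibration('wrist');M=np.array(c['mount']);R=Ro.from_rotvec(s['tcp_rot']).as_matrix();f=210/np.tan(np.radians(c['vfov'])/2)
p=M[:3,:3].T@(R.T@(np.array([.5353,-.2725,.069])-s['tool_pos'])-M[:3,3]);print((f*p[:2]/p[2]+[c['cx'],c['cy']]).round(1))"
```

```text
t 43.45 pos [ 0.5361 -0.2719  0.1912] turn [-0.0027  0.0017  0.0006] then shift [-0.0009  0.0004  0.1622]
[282.1 201.4]
```

View pics/w10.png

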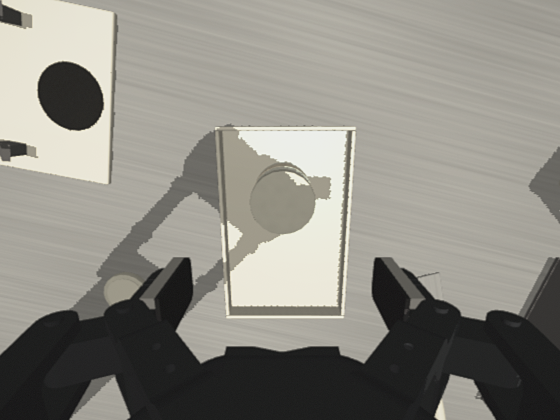

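The short lid is at (282,201), as predicted. Grip, lift and carry.

Call:
jog_arm --turn '[[0, 0, 0], [0, 0, 0], [0, 0, 0], [0, 0, 0], [0, 0, 0], [0, 0, 0], [0, 0, 0], [0, 0, 0], [0, 0, 0], [0, 0, 0], [0, 0, 0], [0, 0, 0], [0, 0, 0], [0, 0, 0], [0, 0, 0], [0, 0, 0], [0, 0, 0], [0, 0, 0]]' --delta_pos '[[-0.0005, 0, 0.02], [0, 0, 0.02], [0, 0, 0.02], [0, 0, 0.02], [0, 0, 0.02], [0, 0, 0.02], [0, 0, 0.02], [0, 0, 0.02], [0, 0, 0], [0, 0, 0], [0, 0, 0], [0, 0, 0], [0, 0, 0], [0, 0, 0], [0, 0, 0], [0, 0, 0], [0, 0, 0], [0, 0, 0]]' --gripper '[0.0854, 0.0854, 0.0854, 0.0854, 0.0854, 0.0854, 0.0854, 0.0854, 0.0854, 0.0854, 0.07, 0.065, 0.06, 0.055, 0.05, 0.05, 0.05, 0.05]' --grip_force 35

```text
time: 44.95
tool_pos: [0.5379, -0.2732, 0.0349]
tcp_rot: [3.118, 0.373, 0.005]
wrist_force: [0.4, 3.0, 6.9]
width: 0.695
grip_force: 38.7
```

Call:
jog_arm --turn '[[0, 0, 0], [0, 0, 0], [0, 0, 0], [0, 0, 0], [0, 0, 0], [0, 0, 0], [0, 0, 0], [0, 0, 0], [0, 0, -0.1149], [0, 0, -0.1149], [0, 0, -0.1149], [0, 0, -0.1149], [0, 0, -0.1149], [0, 0, -0.1149], [0, 0, -0.1149], [0, 0, -0.1149], [0, 0, -0.1149], [0, 0, -0.1149], [0, 0, -0.1149], [0, 0, -0.1149]]' --delta_pos '[[0, 0, -0.005], [0, 0, -0.01], [0, 0, -0.016], [0, 0, -0.016], [0, 0, -0.016], [0, 0, -0.016], [0, 0, -0.01], [0, 0, -0.005], [0, 0, 0], [0, 0, 0], [0, 0, 0], [0, 0, 0], [0, 0, 0], [0, 0, 0], [0, 0, 0], [0, 0, 0], [0, 0, 0], [0, 0, 0], [0, 0, 0], [0, 0, 0]]' --gripper '[0.05, 0.05, 0.05, 0.05, 0.05, 0.05, 0.05, 0.05, 0.05, 0.05, 0.05, 0.05, 0.05, 0.05, 0.05, 0.05, 0.05, 0.05, 0.05, 0.05]'

```text
time: 46.62
tool_pos: [0.5357, -0.2727, 0.126]
tcp_rot: [-2.162, -2.277, 0.001]
wrist_force: [0.4, 0.5, -2.2]
width: 0.694
grip_force: 38.1
```

```bash
python3 -c "
from h import *
plan(.5757,-.0415,.12,1.617)"
```

```text
t 46.62 pos [ 0.5357 -0.2727  0.126 ] turn [-0.0015 -0.0008  0.0054] then shift [0.2291 0.0506 0.006 ]
```

Call:
jog_arm --turn '[[0, 0, 0], [0, 0, 0], [0, 0, 0], [0, 0, 0], [0, 0, 0], [0, 0, 0], [0, 0, 0], [0, 0, 0], [0, 0, 0], [0, 0, 0], [0, 0, 0], [0, 0, 0]]' --delta_pos '[[0.0143, 0.0032, 0], [0.0286, 0.0063, 0], [0.0286, 0.0063, 0], [0.0286, 0.0063, 0], [0.0286, 0.0063, 0], [0.0286, 0.0063, 0], [0.0286, 0.0063, 0], [0.0286, 0.0063, 0], [0.0143, 0.0032, 0], [0, 0, 0], [0, 0, 0], [0, 0, 0]]' --gripper '[0.05, 0.05, 0.05, 0.05, 0.05, 0.05, 0.05, 0.05, 0.05, 0.05, 0.05, 0.05]'

```text
time: 47.62
tool_pos: [0.5759, -0.0422, 0.1264]
tcp_rot: [-2.17, -2.271, 0.001]
wrist_force: [-0.3, -0.3, -2.7]
width: 0.695
grip_force: 38.2
```

Call:
jog_arm --turn '[[0, 0, 0], [0, 0, 0], [0, 0, 0], [0, 0, 0], [0, 0, 0], [0, 0, 0], [0, 0, 0], [0, 0, 0], [0, 0, 0], [0, 0, 0]]' --delta_pos '[[0, 0, 0.01], [0, 0, 0.017], [0, 0, 0.018], [0, 0, 0.018], [0, 0, 0.01], [0, 0, 0.006], [0, 0, 0.003], [0, 0, 0.001], [0, 0, 0], [0, 0, 0]]' --gripper '[0.05, 0.05, 0.05, 0.05, 0.05, 0.05, 0.05, 0.05, 0.05, 0.05]'

```text
time: 48.45
tool_pos: [0.5773, -0.0423, 0.0448]
tcp_rot: [2.169, 2.271, 0.002]
wrist_force: [0.6, 0.2, -1.8]
width: 0.694
grip_force: 38.3
```

Call:
jog_arm --turn '[[0, 0, 0], [0, 0, 0], [0, 0, 0], [0, 0, 0], [0, 0, 0], [0, 0, 0]]' --delta_pos '[[0, 0, 0.001], [0, 0, 0.001], [0, 0, 0.001], [0, 0, 0.001], [0, 0, 0], [0, 0, 0]]' --gripper '[0.05, 0.05, 0.05, 0.05, 0.05, 0.05]'

```text
time: 48.95
tool_pos: [0.5762, -0.042, 0.0397]
tcp_rot: [-2.169, -2.272, 0.0]
wrist_force: [0.6, 0.0, -1.8]
width: 0.694
grip_force: 38.3
```

Call:
jog_arm --turn '[[0, 0, 0], [0, 0, 0], [0, 0, 0]]' --delta_pos '[[0, 0, 0.001], [0, 0, 0], [0, 0, 0]]' --gripper '[0.05, 0.05, 0.05]'

```text
time: 49.2
tool_pos: [0.5765, -0.0422, 0.039]
tcp_rot: [2.17, 2.272, 0.0]
wrist_force: [-0.8, -0.8, -1.1]
width: 0.692
grip_force: 38.5
```

Just about touching; 0.7 mm more, then release and retreat.

Call:
jog_arm --turn '[[0, 0, 0], [0, 0, 0], [0, 0, 0], [0, 0, 0], [0, 0, 0], [0, 0, 0], [0, 0, 0], [0, 0, 0], [0, 0, 0], [0, 0, 0], [0, 0, 0], [0, 0, 0], [0, 0, 0], [0, 0, 0], [0, 0, 0], [0, 0, 0], [0, 0, 0], [0, 0, 0], [0, 0, 0], [0, 0, 0]]' --delta_pos '[[0, 0, 0.0008], [0, 0, 0], [0, 0, 0], [0, 0, 0], [0, 0, 0], [0, 0, 0], [0, 0, 0], [0, 0, 0], [0, 0, 0], [0, 0, -0.01], [0, 0, -0.025], [0, 0, -0.03], [0, 0, -0.03], [0, 0, -0.03], [0, 0, -0.03], [0, 0, -0.02], [-0.03, 0, 0], [-0.03, 0, 0], [-0.03, 0, 0], [-0.03, 0, 0]]' --gripper '[0.05, 0.05, 0.062, 0.066, 0.07, 0.075, 0.08, 0.0854, 0.0854, 0.0854, 0.0854, 0.0854, 0.0854, 0.0854, 0.0854, 0.0854, 0.0854, 0.0854, 0.0854, 0.0854]'

```text
time: 50.87
tool_pos: [0.582, -0.163, 0.2144]
tcp_rot: [2.168, 2.272, 0.001]
wrist_force: [-0.6, 0.4, -1.1]
width: 1.0
grip_force: 0.0
```

Call:
jog_arm --turn '[[0, 0, 0], [0, 0, 0], [0, 0, 0], [0, 0, 0], [0, 0, 0], [0, 0, 0]]' --delta_pos '[[-0.03, 0, 0], [-0.03, 0, 0], [-0.03, 0, 0], [0, 0, 0], [0, 0, 0], [0, 0, 0]]' --gripper '[0.0854, 0.0854, 0.0854, 0.0854, 0.0854, 0.0854]'

```text
time: 51.37
tool_pos: [0.5858, -0.2516, 0.2133]
tcp_rot: [-2.17, -2.271, -0.001]
wrist_force: [0.6, 0.5, 0.6]
width: 1.002
grip_force: 0.0
```

```bash
python3 -c "
from h import *
snap('top','t11')
a=cv2.imread('pics/top.png')[112:212,85:325];b=cv2.imread('pics/t11.png')[112:212,85:325]
cv2.imwrite('pics/c11.png',cv2.resize(np.vstack([a,b]),None,fx=3,fy=3,interpolation=cv2.INTER_CUBIC)[:600])"
```

```text
(no output)
```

View pics/c11.png

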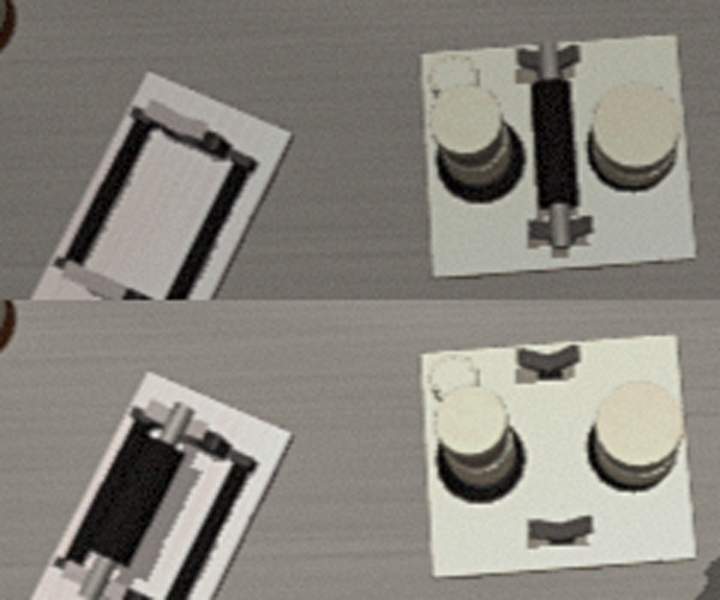

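The before/after crops match: the tall lid moved from (468,120) to (473,121) and the short lid from (635,125) to (638,124), about 4 mm or less each. The roller is seated in the stand, so I'll hand in.

```bash
python3 -c "
from h import *
print(ticket.finish_job())"
```

```text
the job is handed in; nothing more can be done
None
```

The roller lies in both notches of the stand and each jar is back on its own pad, within about 4 mm of where it started by the last top-camera picture. I handed the job in after about 51 s of robot time; it returned no verdict.

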